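Recharge the drying tray of the specimen station

ROBOT

A 6-joint arm with a two-finger parallel gripper is mounted at the origin on the work surface. World frame = base frame: x ahead of the robot, y to its left, z up, the work surface at z = 0. Lengths are in m, angles in rad, forces in N, time in s.
With the tool pointing down it reaches from about 0.35 to 0.975 m from the base axis. Payload 7.1 kg.
Tool frame: the origin (TCP) lies midway between the tips of the shut fingers; the grasp point (between the pads) lies 19 mm behind it; z points along the fingers, x is the direction in which the jaws open and shut, and the axes are right-handed (so a half turn about z gives the same grasp; the last joint's range is limited). The gripper opens to 88 mm and grips with 3 to 60 N. Pads are 20 mm wide; open, the fingers measure 115 mm over their backs; the gripper's body (75 mm by 178 mm) begins 61 mm behind the grasp point.
Start: joints at [-1.133, 0.423, 1.63, -0, 1.089, -0.019], TCP at [0.276, -0.561, 0.223] pointing down, gripper open.
Joint ranges: [-3, 3], [-0.9, 2.11], [0.09, 2.58], [-1.31, 4.45], [0.11, 2.69], [-2.54, 2.54]. Speed limits (rad/s): [2.39, 2.39, 3.01, 3.14, 3.14, 3.14].

INTERFACE

Orientations are given as a unit quaternion [w, x, y, z].
In Python, from station import move_pose, movel, movej, command_gripper, wait, inverse_kinematics, read_camera, camera_info, MotionError, job_done, get_time, get_joint_pos, get_qvel, get_effort, get_tcp_pos, get_ee_rot, get_ft_force, get_ft_torque, get_grip_width gives the robot as it stands. Calls block until the motion is done:
- move_pose(position, orientation): joint-space move of the TCP to a pose.
- movel(position, frame=None, v=0.15, until_force=None): straight line of the TCP; frame=None keeps the orientation; v is the mean speed in m/s. With until_force (N) it stops when the force on the tool has changed by that much, and returns True; else False.
- movej(angles): joint-space move.
- command_gripper(opening): opening from 0.0 (shut) to 1.0 (fully open); the grip force is fixed at half the most; returns when the fingers have stopped.
- wait(seconds).
- inverse_kinematics(position, orientation): joint angles nearest the present ones, or None.
- read_camera(name): name is "scene" or "top" or "wrist"; returns the picture (480x640x3 uint8, red, green, blue); there is no depth.
- camera_info(name): a dict with "intrinsics" (3x3 intrinsics, pixels), "T" (4x4, takes a point from camera to world coordinates); the wrist camera has in their place "tool_from_camera" (4x4, takes a point from camera to tool coordinates, whose origin is the TCP and whose axes are the tool frame's). Camera axes: x right, y up, looking along -z (the intrinsics and any distortion apply to the point x, -y, -z); pixel columns grow to the right and rows downward; lengths in m; the calibration is good to about 2 mm. The wrist camera is an equidistant fisheye: a pixel r from the principal point sees the ray r / f radians off the axis. A picture is of the moment at which its call begins: read the wrist's pose just before it. camera_info takes no time and is no camera call.
A pose or a line that the arm cannot do raises MotionError and nothing moves.
- job_done(): hands the job in, once; it reports no verdict.
Readings, each from a call of its own:
- get_time(): time.
- get_joint_pos(): joint angles.
- get_qvel(): joint speeds.
- get_effort(): joint torques, N m.
- get_tcp_pos(): TCP position.
- get_ee_rot(): TCP orientation.
- get_ft_force(): force on the tool from outside, world axes, zero at the start.
- get_ft_torque(): the same for the moment, N m.
- get_grip_width(): opening from 0.0 (shut) to 1.0 (fully open).
Only numpy, scipy, OpenCV 4.12 (cv2) and the standard library are available. Lean on these libraries where they do the work, as an engineer would, in place of code of your own. Each camera call takes 0.05 s, during which the arm holds its last target.

TASK

Draw the drying tray along its runners until it is clear of the hood, put every spent cartridge from it into the grey waste tub, and then shake all the fresh tablets from the shaker evenly over the tray, so that each of its six fields gets at least one. Stand the empty shaker upright back in the middle of its rubber mat and slide the tray fully home under the hood with all the tablets in it. Leave the bottle and the tip box where they are.

Things in the scene. Friction and masses are not known exactly. Their poses are not given: they have to be found in the camera images.
- station: Fixed drying station, 370 x 186 mm: aluminium plate 4 mm thick with two parallel runners (tops 18 mm above the bench, 147 mm apart inside) leading in under a low white hood with orange flanks. Origin: on the bench, on the centre line; x points along the runners in under the hood, z up. Plate and runners begin at x = -190 mm, open at that end. Yaw varies
- hood_stop (a point): Inner face of the hood's back wall at plate level (station x = +167 mm); the tray's back edge touches it when fully home (tray origin then at station x = +92 mm). The hood covers station x = +20 to +180 mm over the full width; roof underside 60 mm, roof top 74 mm above the bench
- tray: Loose aluminium tray, 0.3 to 0.6 kg, 150 (x) by 140 (y) mm, flat on the plate between the runners, 3.5 mm play each side, x along the station's x. Origin: centre of underside. Floor and walls 4 mm thick, rim 18 mm high. Ribs 3 mm thick, 6 mm above the floor, at x = -24, x = +24 and y = 0 mm: six fields. Clear of the hood when its origin is at station x below -55; not past -110
- tray_handle (a point): Grip point on the tray's black upright handle post, 101 mm in front (-x) of the tray's origin, 9 mm below the post's top (top 59 mm above the tray's underside). The post is 16 mm (tray x) by 18 mm (tray y), free on all sides but for a strip lower than 11 mm that joins it to the tray's front wall
- shaker: Loose clear plastic shaker, 0.13 to 0.2 kg empty, 120 (x) by 52 (y) by 39 mm with a black grip fin on top. Origin: centre of underside, z up. Only opening: a mouth at the -x end. The floor climbs 8 degrees towards the mouth: nothing leaves it when level. Dipped mouth-down 13 to 45 degrees and shaken, it lets out one or a few at a time; if they wedge, tip it mouth-up and try again
- shaker_mouth (a point): Middle of the mouth's lower edge: 60 mm from the shaker's origin along its -x, 12 mm to its -y side, 22 mm above its underside; the mouth is 21 mm wide and 12 mm high, the way narrows to it from the +y side over the last 35 mm. The grip fin, to be pinched across y, is 50 mm (x) by 14 mm (y), centred over the origin, from 39 to 79 mm above the underside
- rest: Thin black rubber mat fixed to the bench on which the shaker stands, 150 x 90 x 4 mm; origin: centre of the underside; x along its length
- tub: Grey open waste tub fixed to the bench, 120 (x) by 110 (y) mm, 65 mm high, walls 4 mm; origin: centre of the underside
- bottle: bystander: brown glass reagent bottle, 48 mm across, 95 mm high; origin centre of underside
- tipbox: bystander: blue pipette-tip box with clear lid, 92 x 72 x 57 mm; origin centre of underside
- cartridge1: Spent drying cartridge (two to four are present): loose white plastic block with a brown top, 30 (x) by 20 (y) by 34 (z) mm, 25 g, standing upright in a field of the tray at the start; origin: centre of the underside
- cartridge2: Spent drying cartridge (two to four are present): loose white plastic block with a brown top, 30 (x) by 20 (y) by 34 (z) mm, 25 g, standing upright in a field of the tray at the start; origin: centre of the underside
- cartridge3: Spent drying cartridge (two to four are present): loose white plastic block with a brown top, 30 (x) by 20 (y) by 34 (z) mm, 25 g, standing upright in a field of the tray at the start; origin: centre of the underside
- cartridge4: Spent drying cartridge (two to four are present): loose white plastic block with a brown top, 30 (x) by 20 (y) by 34 (z) mm, 25 g, standing upright in a field of the tray at the start; origin: centre of the underside
- tablet1: Fresh drying tablet (eight to ten are present): white glazed disc, 14 mm across, 8 mm thick, 10 g, inside the shaker at the start; origin: its centre, z along its axis
- tablet2: Fresh drying tablet (eight to ten are present): white glazed disc, 14 mm across, 8 mm thick, 10 g, inside the shaker at the start; origin: its centre, z along its axis
- tablet3: Fresh drying tablet (eight to ten are present): white glazed disc, 14 mm across, 8 mm thick, 10 g, inside the shaker at the start; origin: its centre, z along its axis
- tablet4: Fresh drying tablet (eight to ten are present): white glazed disc, 14 mm across, 8 mm thick, 10 g, inside the shaker at the start; origin: its centre, z along its axis
- tablet5: Fresh drying tablet (eight to ten are present): white glazed disc, 14 mm across, 8 mm thick, 10 g, inside the shaker at the start; origin: its centre, z along its axis
- tablet6: Fresh drying tablet (eight to ten are present): white glazed disc, 14 mm across, 8 mm thick, 10 g, inside the shaker at the start; origin: its centre, z along its axis
- tablet7: Fresh drying tablet (eight to ten are present): white glazed disc, 14 mm across, 8 mm thick, 10 g, inside the shaker at the start; origin: its centre, z along its axis
- tablet8: Fresh drying tablet (eight to ten are present): white glazed disc, 14 mm across, 8 mm thick, 10 g, inside the shaker at the start; origin: its centre, z along its axis
- tablet9: Fresh drying tablet (eight to ten are present): white glazed disc, 14 mm across, 8 mm thick, 10 g, inside the shaker at the start; origin: its centre, z along its axis
- tablet10: Fresh drying tablet (eight to ten are present): white glazed disc, 14 mm across, 8 mm thick, 10 g, inside the shaker at the start; origin: its centre, z along its axis

How it is judged:
By the outcome, as a careful person would: the job done as asked, in the order asked, and still so for the second after the job is handed in, with the robot touching nothing.
Of cartridge1, cartridge2, cartridge3, cartridge4 only 2 to 4 are there at a start; the rules pass over those that are not, and their reading is None.
Of tablet1, tablet2, tablet3, tablet4, tablet5, tablet6, tablet7, tablet8, tablet9, tablet10 only 8 to 10 are there at a start; the rules pass over those that are not, and their reading is None.
At some moment in a run one of shaker, cartridge1, cartridge2, cartridge3, cartridge4 may be knocked a few centimetres aside while the robot is not near it.
It also fails if it takes over 200 s, if anything falls off the work surface, if the arm or the gripper's body presses on something with over 40 N, if the wrist force passes 120 N, or if a joint passes its speed limit or range.

## Working session

There is one attempt and no reset: what is moved stays moved. The work goes in short steps, each a Python script; the robot and the scene stay as the last script left them, time stands still between calls to the robot, and variables do not carry over. Pictures are saved under pics/ and viewed, and the job is handed in when it is done.

```bash
ls; mkdir -p pics; python3 - <<'E'
from station import *
import cv2, numpy as np
np.set_printoptions(precision=4,suppress=True)
for n in ["scene","top","wrist"]:
    i=camera_info(n); print(n,i)
    im=read_camera(n); cv2.imwrite(f"pics/a_{n}.png",im[:,:,::-1])
print(get_time(),get_tcp_pos(),get_ee_rot())
E
```

```text
pics
scene {'intrinsics': array([[508.2277,   0.    , 322.1603],
       [  0.    , 508.2277, 241.1098],
       [  0.    ,   0.    ,   1.    ]]), 'T': array([[ 0.8265, -0.3177,  0.4647,  1.0147],
       [ 0.5629,  0.4678, -0.6814, -0.7053],
       [-0.0008,  0.8248,  0.5654,  0.6824],
       [ 0.    ,  0.    ,  0.    ,  1.    ]])}
top {'intrinsics': array([[455.7004,   0.    , 316.4084],
       [  0.    , 455.7004, 242.6513],
       [  0.    ,   0.    ,   1.    ]]), 'T': array([[ 0.0101,  0.9946, -0.1028,  0.403 ],
       [-0.9998,  0.0118,  0.0156,  0.054 ],
       [ 0.0167,  0.1026,  0.9946,  1.1528],
       [ 0.    ,  0.    ,  0.    ,  1.    ]])}
wrist {'intrinsics': array([[371.6483,   0.    , 317.8563],
       [  0.    , 371.6483, 234.8557],
       [  0.    ,   0.    ,   1.    ]]), 'tool_from_camera': array([[ 1.    , -0.0006, -0.0003, -0.0005],
       [-0.0007, -0.9669, -0.2553, -0.0688],
       [-0.0001,  0.2553, -0.9669, -0.1635],
       [ 0.    ,  0.    ,  0.    ,  1.    ]])}
0.15 [ 0.2755 -0.5606  0.2221] [-0.0003  0.8488 -0.5286 -0.0005]
```

View pics/a_top.png

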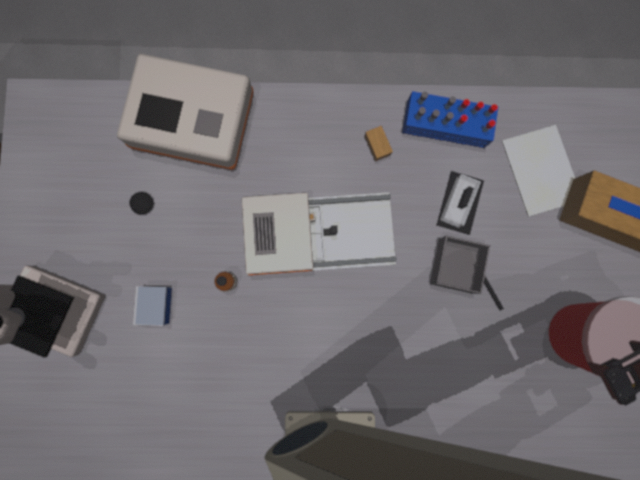

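View pics/a_scene.png

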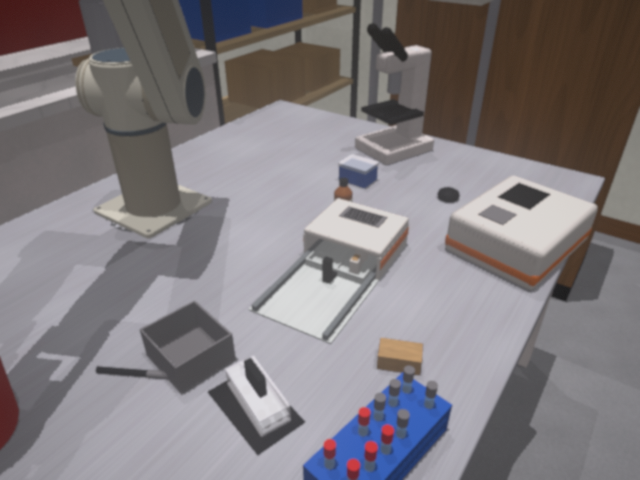

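View pics/a_wrist.png

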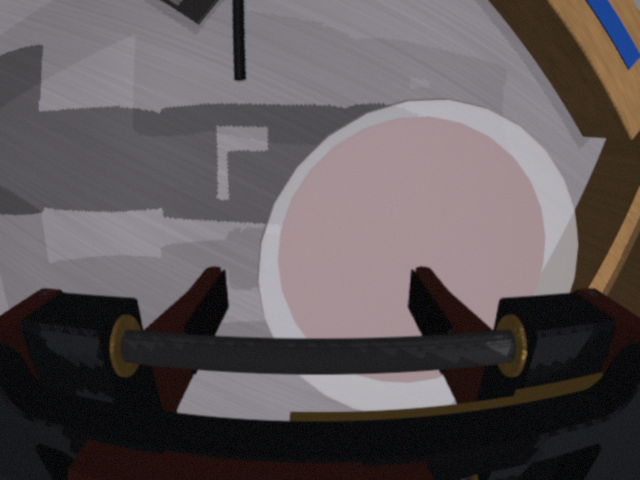

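The top view shows the hood at about (278,233), the handle post at (331,231) and runners open at x≈393. The shaker and mat are at (462,203), and the tub is at (460,264). I'll enlarge these areas.

```bash
python3 - <<'E'
import cv2
t=cv2.imread("pics/a_top.png")
cv2.imwrite("pics/b1.png",cv2.resize(t[180:290,235:405],None,fx=4.6,fy=4.6,interpolation=cv2.INTER_CUBIC))
cv2.imwrite("pics/b2.png",cv2.resize(t[165:300,420:520],None,fx=4.4,fy=4.4,interpolation=cv2.INTER_CUBIC))
s=cv2.imread("pics/a_scene.png")
cv2.imwrite("pics/b3.png",cv2.resize(s[290:450,130:310],None,fx=3.7,fy=3.7,interpolation=cv2.INTER_CUBIC))
E
```

```text
(no output)
```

View pics/b1.png

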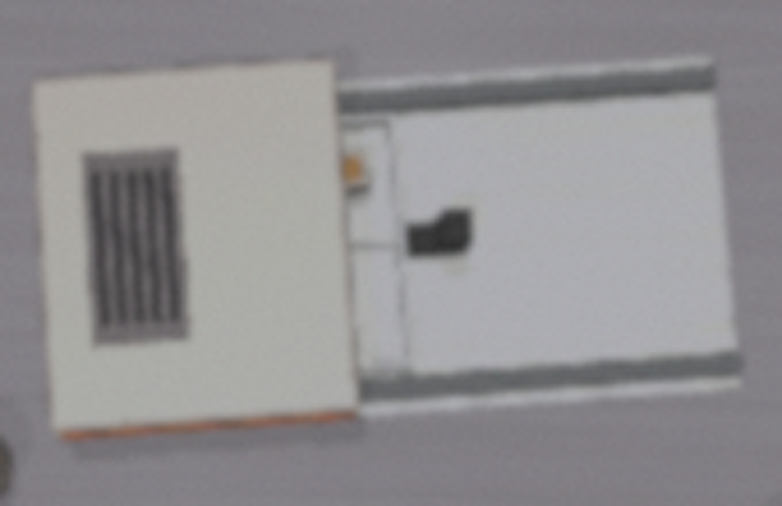

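View pics/b2.png

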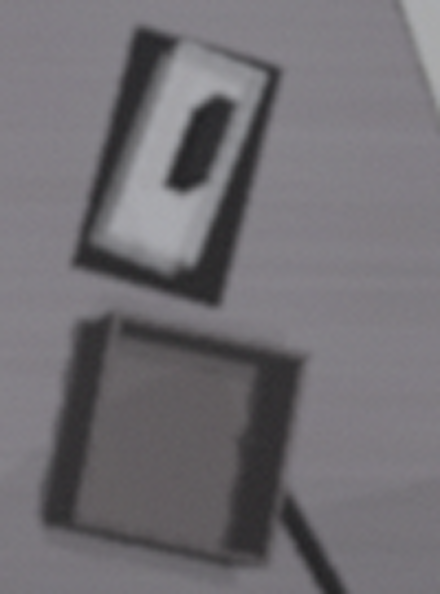

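View pics/b3.png

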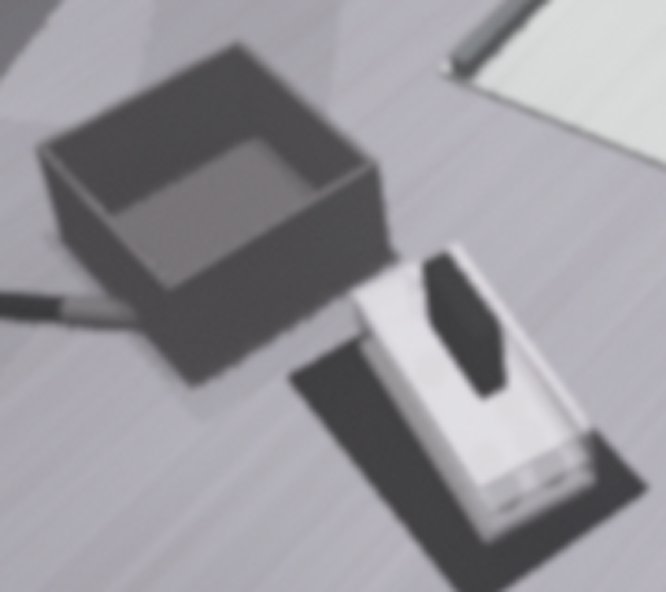

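```bash
cat > h.py <<'E'
import numpy as np, cv2
from scipy.optimize import least_squares
from scipy.spatial.transform import Rotation as R
np.set_printoptions(precision=4,suppress=True)
from station import *
def ray(cam,px,T=None):
    i=camera_info(cam);K=i["intrinsics"]
    u=np.array([(px[0]-K[0,2])/K[0,0],(px[1]-K[1,2])/K[1,1]])
    if cam=="wrist":
        r=np.hypot(*u); s=np.sin(r)/r if r>1e-9 else 1
        d=np.array([u[0]*s,-u[1]*s,-np.cos(r)])
        M=T@i["tool_from_camera"]
    else:
        d=np.array([u[0],-u[1],-1.]);M=i["T"]
    return M[:3,3],M[:3,:3]@d
def pt(cam,px,z,T=None):
    o,d=ray(cam,px,T);return o+d*(z-o[2])/d[2]
def proj(cam,P,T=None):
    i=camera_info(cam);K=i["intrinsics"]
    M=T@i["tool_from_camera"] if cam=="wrist" else i["T"]
    P=np.atleast_2d(P)
    c=(P-M[:3,3])@M[:3,:3]; x,y,z=c[:,0],-c[:,1],-c[:,2]
    if cam=="wrist":
        rho=np.hypot(x,y);th=np.arctan2(rho,z);k=th/np.maximum(rho,1e-12)
        return np.c_[K[0,2]+K[0,0]*k*x,K[1,2]+K[1,1]*k*y]
    return np.c_[K[0,2]+K[0,0]*x/z,K[1,2]+K[1,1]*y/z]
def Tw():
    T=np.eye(4);q=get_ee_rot();T[:3,:3]=R.from_quat([q[1],q[2],q[3],q[0]]).as_matrix();T[:3,3]=get_tcp_pos();return T
def fit(cam,pts,px,T=None,x0=(0.6,-0.1,0)):
    """pose on bench x,y,yaw from local points"""
    pts=np.array(pts,float);px=np.array(px,float)
    def W(p):
        c,s=np.cos(p[2]),np.sin(p[2]);return np.c_[p[0]+c*pts[:,0]-s*pts[:,1],p[1]+s*pts[:,0]+c*pts[:,1],pts[:,2]]
    r=least_squares(lambda p:(proj(cam,W(p),T)-px).ravel(),x0)
    return r.x,np.sqrt(np.mean(r.fun**2)),r.fun.reshape(-1,2)
def quat(M):
    q=R.from_matrix(M).as_quat();return [q[3],q[0],q[1],q[2]]
def down(a):
    """tool pointing down, jaw axis (tool x) at world angle a"""
    x=np.array([np.cos(a),np.sin(a),0]);z=np.array([0,0,-1.]);return np.c_[x,np.cross(z,x),z]
def snap(cam,name,crop=None,f=1):
    T=Tw() if cam=="wrist" else None
    im=read_camera(cam)[:,:,::-1].copy();cv2.imwrite(f"pics/{name}_full.png",im)
    if crop: im=im[crop[1]:crop[3],crop[0]:crop[2]]
    if f!=1: im=cv2.resize(im,None,fx=f,fy=f,interpolation=cv2.INTER_CUBIC)
    cv2.imwrite(f"pics/{name}.png",im)
    if T is not None: np.save(f"pics/{name}.npy",T)
    return T
def Rz(a): return R.from_euler('z',a).as_matrix()
E
python3 - <<'E'
from h import *
o=np.array([235,180])
px=o+np.array([(33,80),(333,60),(357,412),(55,430)])/4.6
# image left=+y=station +x ; image up = +x world = station -y
pts=[(.18,-.093,.074),(.02,-.093,.074),(.02,.093,.074),(.18,.093,.074)]
for xx,yy in [(0.6,0.05)]:
    r=fit("top",pts,px,x0=(xx,yy,1.57));print(r)
e=[pt("top",o+np.array(p)/4.6,.004) for p in [(713,95),(735,350)]];print(e)
p=r[0];M=Rz(p[2])[:2,:2]
for q in e: print("st",M.T@(q[:2]-p[:2]))
h=pt("top",o+np.array((456,228))/4.6,.063);print("handle top",M.T@(h[:2]-p[:2]))
o=np.array([420,165])
px=o+np.array([(138,27),(282,68),(218,305),(74,265)])/4.4
print("mat",fit("top",[(.075,.045,.004),(.075,-.045,.004),(-.075,-.045,.004),(-.075,.045,.004)],px,x0=(.6,-.3,0)))
px=o+np.array([(120,315),(305,355),(262,562),(45,525)])/4.4
px=px[[0,1,3,2]]
print([pt("top",q,.065) for q in px])
print("shaker top",[pt("top",o+np.array(q)/4.4,.039) for q in [(178,37),(270,72),(185,275),(95,243)]])
print("fin top",pt("top",o+np.array((212,140))/4.4,.079))
E
```

```text
(array([0.5445, 0.0307, 1.6512]), np.float64(0.7448266014753527), array([[-0.5694, -0.517 ],
       [ 0.7758, -0.5391],
       [ 0.9342,  0.0929],
       [-1.1239,  0.8998]]))
[array([ 0.6324, -0.1518,  0.004 ]), array([ 0.4899, -0.163 ,  0.004 ])]
st [-0.189  -0.0729]
st [-0.1887  0.07  ]
handle top [-0.0364 -0.0005]
mat (array([ 0.6297, -0.3336, -0.2772]), np.float64(0.5849568940445211), array([[-0.3408, -0.7995],
       [ 0.4207, -0.3285],
       [ 0.5578,  0.9868],
       [-0.6339,  0.1025]]))
[array([ 0.5339, -0.279 ,  0.065 ]), array([ 0.5131, -0.3806,  0.065 ]), array([ 0.4187, -0.2359,  0.065 ]), array([ 0.3999, -0.3538,  0.065 ])]
shaker top [array([ 0.6972, -0.3233,  0.039 ]), array([ 0.6775, -0.3756,  0.039 ]), array([ 0.5602, -0.3242,  0.039 ]), array([ 0.5778, -0.2736,  0.039 ])]
fin top [ 0.6293 -0.3272  0.079 ]
```

```bash
python3 - <<'E'
from h import *
for a in (0.08,0.08+np.pi,0.08-np.pi):
  for p in ([0.57,-0.33,0.27],[0.547,0.0,0.2]):
    try: print(a,inverse_kinematics(p,quat(down(a))))
    except Exception as e: print(e)
move_pose([0.57,-0.32,0.30],quat(down(0.08)))
print(snap("wrist","c1"),get_time())
E
```

```text
0.08 [-0.5429  0.4269  1.5085 -0.      1.2062 -0.6229]
0.08 [-0.0218  0.3382  1.8219 -0.      0.9814 -0.1018]
3.221592653589793 [-0.5429  0.4269  1.5085 -0.      1.2062  2.5187]
3.221592653589793 None
-3.061592653589793 [-0.5429  0.4269  1.5085 -0.      1.2062  2.5187]
-3.061592653589793 None
[[ 0.9969  0.0782 -0.0008  0.5692]
 [ 0.0782 -0.9969  0.     -0.3208]
 [-0.0007 -0.0001 -1.      0.2996]
 [ 0.      0.      0.      1.    ]] 1.6417
```

View pics/c1.png

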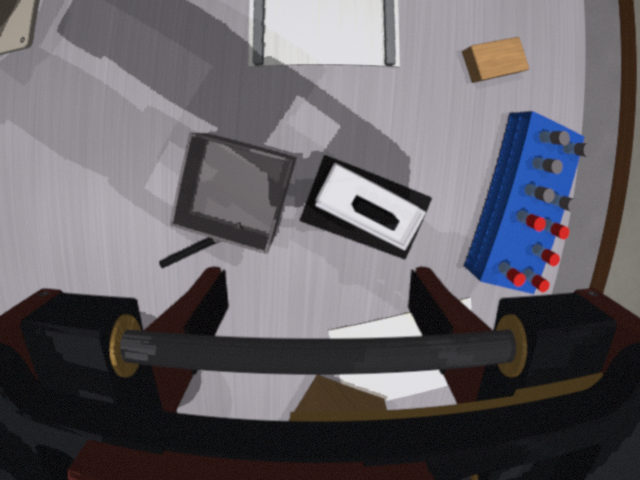

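```bash
python3 - <<'E'
import cv2
t=cv2.imread("pics/c1_full.png")
cv2.imwrite("pics/c1b.png",cv2.resize(t[125:265,165:440],None,fx=2.9,fy=2.9,interpolation=cv2.INTER_CUBIC))
cv2.imwrite("pics/c1c.png",cv2.resize(t[145:265,290:440],None,fx=5,fy=5,interpolation=cv2.INTER_CUBIC))
E
```

```text
(no output)
```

View pics/c1b.png

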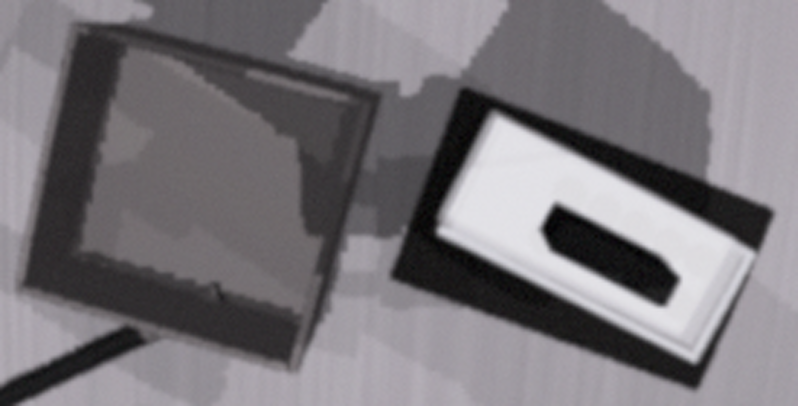

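View pics/c1c.png

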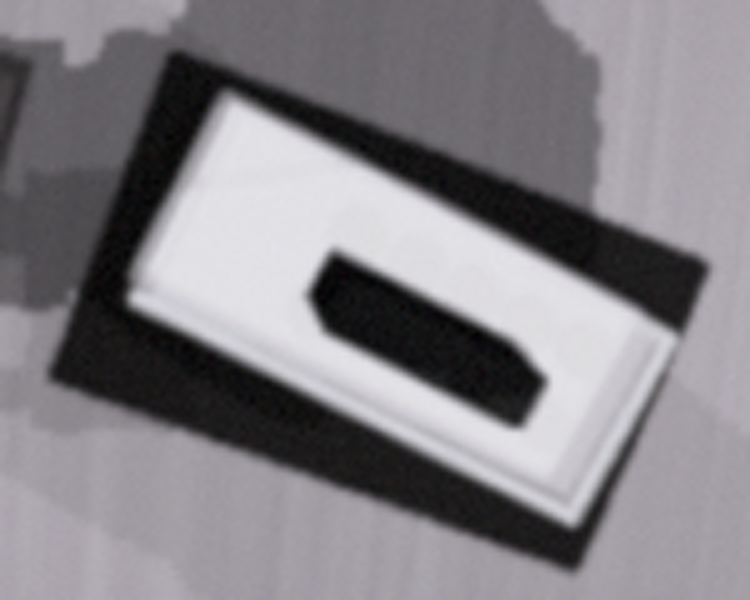

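```bash
cat > ov.py <<'E'
from h import *
def box(x0,x1,y0,y1,z0,z1): return [((a,b,c),(d,e,f)) for (a,b,c,d,e,f) in
 [(x0,y0,z,x1,y0,z) for z in(z0,z1)]+[(x0,y1,z,x1,y1,z) for z in(z0,z1)]+[(x0,y0,z,x0,y1,z) for z in(z0,z1)]+[(x1,y0,z,x1,y1,z) for z in(z0,z1)]+[(x,y,z0,x,y,z1) for x in(x0,x1) for y in(y0,y1)]]
def draw(im,cam,T,pose,edges,off,f,col):
    M=Rz(pose[2])
    for a,b in edges:
        L=np.linspace(0,1,6)[:,None];P=np.array(a)+L*(np.array(b)-np.array(a))
        P=P@M.T+np.array([pose[0],pose[1],0]);q=(proj(cam,P,T)-off+0.5)*f
        cv2.polylines(im,[q.round().astype(int)],False,col,1)
E
python3 - <<'E'
from ov import *
T=np.load("pics/c1.npy")
o=np.array([290,145])
px=o+np.array([(175,50),(708,265),(577,572),(50,378)])/5
mp=[(-.075,.045,.004),(.075,.045,.004),(.075,-.045,.004),(-.075,-.045,.004)]
m=fit("wrist",mp,px,T,(.63,-.33,-.28));print("mat",m)
o2=np.array([165,125])
px=o2+np.array([(75,22),(381,92),(297,370),(22,288)])/2.9
tp=[(-.06,.055,.065),(.06,.055,.065),(.06,-.055,.065),(-.06,-.055,.065)]
t=fit("wrist",tp,px,T,(.47,-.31,-.28));print("tub",t)
px=o+np.array([(225,90),(128,303),(575,527)])/5
sp=[(-.06,.026,.043),(-.06,-.026,.004),(.06,-.026,.004)]
px=np.r_[px,[o+np.array((540,395))/5*1]][:3]
s=fit("wrist",sp,px,T,(.63,-.33,-.35));print("shaker",s)
im=cv2.resize(cv2.imread("pics/c1_full.png")[125:265,165:440],None,fx=2.9,fy=2.9,interpolation=cv2.INTER_CUBIC)
draw(im,"wrist",T,m[0],box(-.075,.075,-.045,.045,0,.004),o2,2.9,(0,0,255))
draw(im,"wrist",T,t[0],box(-.06,.06,-.055,.055,0,.065),o2,2.9,(0,255,0))
draw(im,"wrist",T,s[0],box(-.06,.06,-.026,.026,.004,.043),o2,2.9,(255,0,0))
draw(im,"wrist",T,s[0],box(-.025,.025,-.007,.007,.043,.083),o2,2.9,(0,255,255))
cv2.imwrite("pics/c1d.png",im)
o3=np.array([420,165]);im=cv2.resize(cv2.imread("pics/a_top.png")[165:300,420:520],None,fx=4.4,fy=4.4,interpolation=cv2.INTER_CUBIC)
for pose,e,c in [(m[0],box(-.075,.075,-.045,.045,0,.004),(0,0,255)),(t[0],box(-.06,.06,-.055,.055,0,.065),(0,255,0)),(s[0],box(-.06,.06,-.026,.026,.004,.043),(255,0,0)),(s[0],box(-.025,.025,-.007,.007,.043,.083),(0,255,255))]:
    draw(im,"top",None,pose,e,o3,4.4,c)
cv2.imwrite("pics/c1e.png",im)
E
```

```text
mat (array([ 0.6317, -0.3337, -0.2816]), np.float64(0.7502597882869482), array([[-0.6004, -0.8059],
       [ 1.3545, -0.1947],
       [ 0.2726,  0.7922],
       [-0.866 ,  0.4106]]))
tub (array([ 0.4704, -0.3155, -0.2007]), np.float64(1.1748006942330995), array([[ 0.0696, -1.5313],
       [-1.2307,  1.1545],
       [ 2.1334,  0.0952],
       [-1.0963,  0.2854]]))
shaker (array([ 0.6339, -0.3303, -0.3794]), np.float64(4.428244551982947), array([[ 2.7156,  6.3356],
       [ 1.8214, -1.7641],
       [-5.2751, -5.9905]]))
```

View pics/c1d.png

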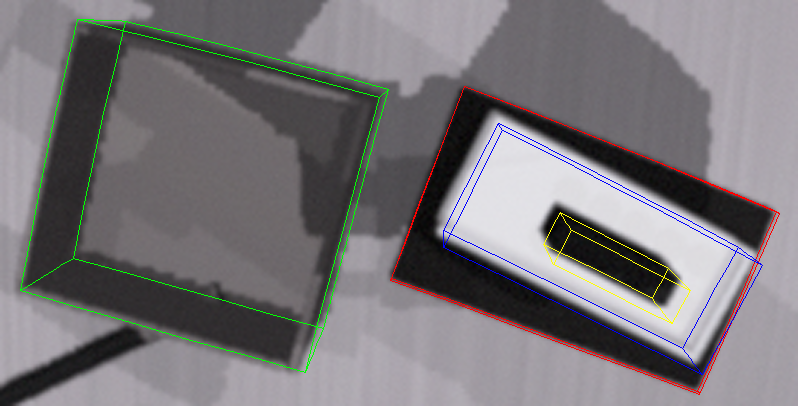

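View pics/c1e.png

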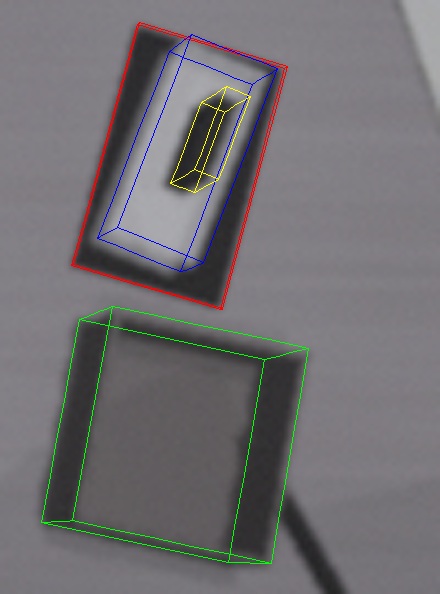

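The wrist view shows the mat, the tub and the shaker, with the shaker's mouth end on the left towards the tub. Next I'll look at the handle up close.

```bash
python3 - <<'E'
from ov import *
move_pose([0.548,-0.01,0.17],quat(down(0.08)))
T=snap("wrist","d1");print(get_time())
im=cv2.imread("pics/d1_full.png")
S=(.5445,.0307,1.6512)
draw(im,"wrist",T,S,box(-.19,.0,-.0735,.0735,.018,.018),np.zeros(2),1,(0,0,255))
draw(im,"wrist",T,S,box(-.036-.008,-.036+.008,-.009,.009,.004,.063),np.zeros(2),1,(0,255,0))
cv2.imwrite("pics/d1.png",im)
E
```

```text
2.9667
```

View pics/d1.png

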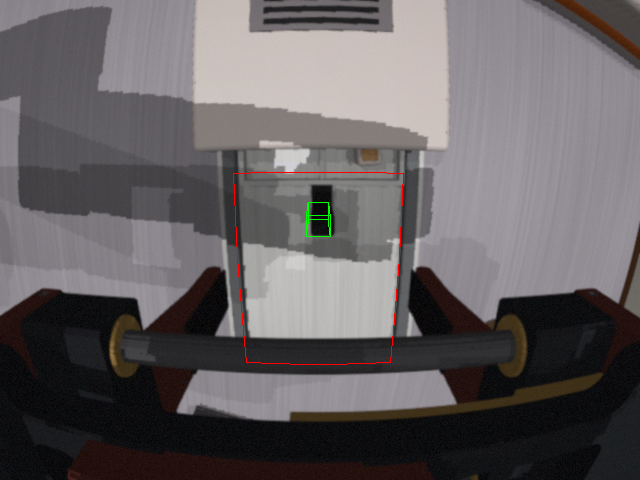

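```bash
cat >> h.py <<'E'
S=np.array([.5445,.0307,1.6512])
def st(x,y,z): 
    p=Rz(S[2])@np.array([x,y,z]);return [p[0]+S[0],p[1]+S[1],z]
SA=S[2]-np.pi/2
E
python3 - <<'E'
from h import *
q=quat(down(SA))
command_gripper(0.6)
movel(st(-.036,0,.10),q)
print(movel(st(-.036,0,.036),q,v=.08,until_force=8),get_ft_force())
command_gripper(0.0)
print("w",get_grip_width(),get_ft_force())
movel(st(-.06,0,.036),q,v=.05);print(get_ft_force())
movel(st(-.188,0,.036),q,v=.1);print(get_ft_force(),get_grip_width())
command_gripper(0.5)
movel(st(-.188,0,.11),q,v=.15)
snap("top","e1",(235,160,435,310),4);print(get_time())
E
```

```text
False [-0.0991  0.065   0.7207]
w 0.20236211611562965 [ 1.7979 -0.1496  1.0744]
[-1.3553  0.8574  6.2859]
[-0.1694  4.1426  6.6388] 0.20593044766200277
9.25
```

View pics/e1.png

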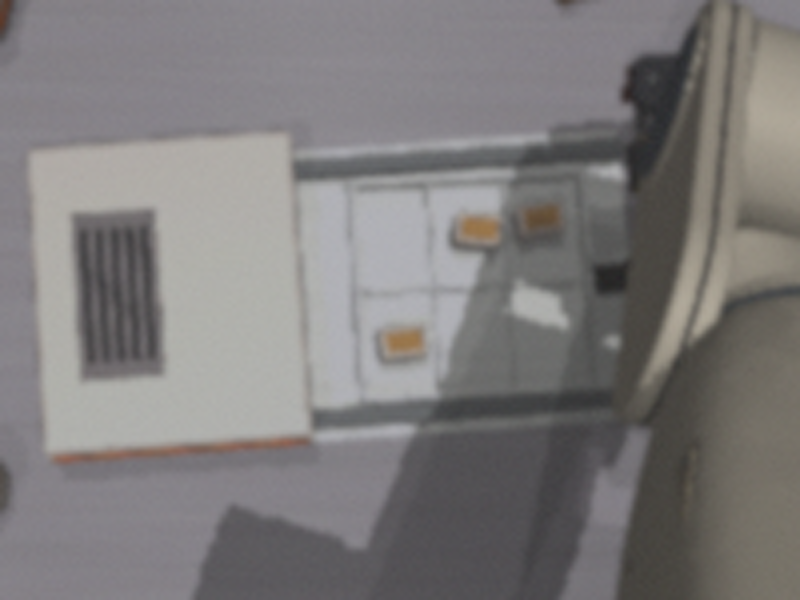

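```bash
python3 - <<'E'
from ov import *
for p in [(477,231),(541,217),(403,342)]:
    w=pt("top",np.array([235,160])+np.array(p)/4,.042); print(w,(Rz(S[2]).T@(w-[S[0],S[1],0])))
move_pose(st(-.11,-.0,.17),quat(down(SA)))
T=snap("wrist","f1");print(get_time())
im=cv2.imread("pics/f1_full.png")
draw(im,"wrist",T,S,box(-.19,.0,-.0735,.0735,.018,.018),np.zeros(2),1,(0,0,255))
cv2.imwrite("pics/f1.png",im)
cv2.imwrite("pics/f1b.png",cv2.resize(cv2.imread("pics/f1_full.png")[70:280,200:440],None,fx=2.8,fy=2.8,interpolation=cv2.INTER_CUBIC))
E
```

```text
[ 0.5807 -0.0562  0.042 ] [-0.0896 -0.0291  0.042 ]
[ 0.59   -0.0958  0.042 ] [-0.1298 -0.0352  0.042 ]
[ 0.5114 -0.0109  0.042 ] [-0.0388  0.0363  0.042 ]
9.775
```

View pics/f1b.png

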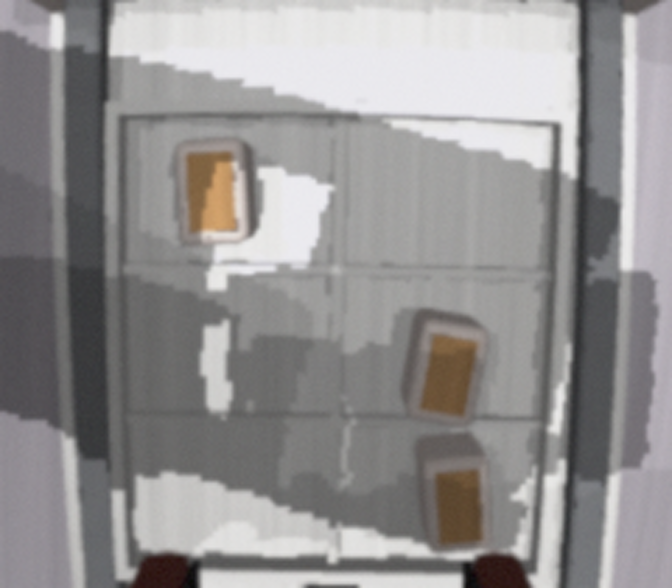

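View pics/f1.png

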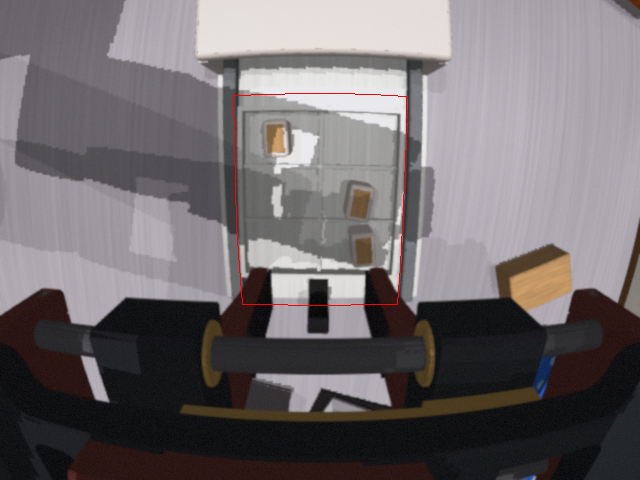

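```bash
python3 - <<'E'
from ov import *
T=np.load("pics/f1.npy")
o=np.array([200,70])
L=lambda w:(Rz(S[2]).T@(w-[S[0],S[1],0]))
for n,c,up,dn in [("A",(214,193),(212,151),(217,235)),("B",(451,375),(458,335),(444,417)),("C",(459,507),(457,470),(463,545))]:
    P=[L(pt("wrist",o+np.array(p)/2.8,.042,T)) for p in (c,up,dn)]
    d=P[1]-P[2];print(n,P[0],"yaw",np.arctan2(d[1],d[0]))
for p in [(122,116),(555,122),(338,116),(338,268),(340,412),(105,400)]:
    print(p,L(pt("wrist",o+np.array(p)/2.8,.022 if p[1]<130 else .014,T)))
E
```

```text
A [-0.0396  0.0334  0.042 ] yaw 0.052131601971485975
B [-0.091  -0.0335  0.042 ] yaw -0.142214973045916
C [-0.1304 -0.037   0.042 ] yaw 0.11471052823565131
(122, 116) [-0.0155  0.0633  0.022 ]
(555, 122) [-0.0168 -0.066   0.022 ]
(338, 116) [-0.0167 -0.0011  0.022 ]
(338, 268) [-0.0628 -0.0013  0.014 ]
(340, 412) [-0.108  -0.0021  0.014 ]
(105, 400) [-0.104   0.0725  0.014 ]
```

```bash
cat > pick.py <<'E'
from h import *
TUB=np.array([.469,-.314]);TY=-0.2
def pick(x,y,yaw,off,zz=.024,op=.40):
    q=quat(down(SA+yaw))
    move_pose(st(x,y,.11),q)
    command_gripper(op)
    r=movel(st(x,y,zz),q,v=.1,until_force=8)
    command_gripper(0.0)
    w=get_grip_width();print("hit",r,"w",w,get_tcp_pos())
    movel(st(x,y,.13),q,v=.2)
    w2=get_grip_width();print("w2",w2)
    if w2<.15: return False
    d=Rz(TY)[:2,:2]@np.array(off);p=TUB+d;q2=quat(down(TY))
    move_pose([p[0],p[1],.13],q2)
    movel([p[0],p[1],.046],q2,v=.15)
    command_gripper(.4)
    movel([p[0],p[1],.14],q2,v=.25)
    return True
E
python3 - <<'E'
from pick import *
print(pick(-.130,-.0355,.08,(0,-.033)),get_time())
snap("top","g1",(235,160,535,310),2.6)
E
```

```text
hit False w 0.22417520776522468 [ 0.5908 -0.0961  0.0246]
w2 0.22315726371954872
True 15.4167
```

View pics/g1.png

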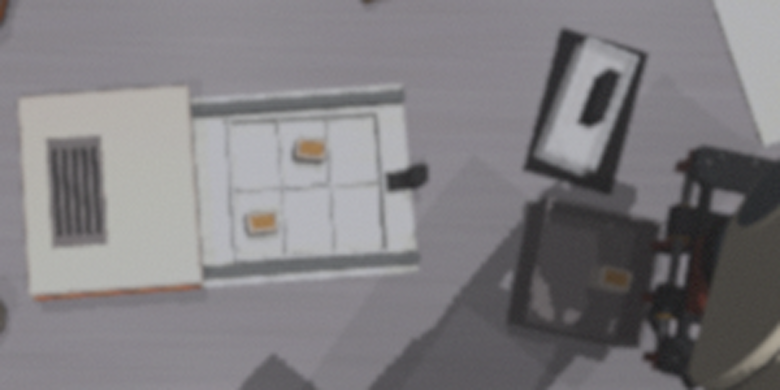

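The first cartridge is in the tub at (615,278). The other two, at (311,149) and (262,222), look unmoved.

```bash
python3 - <<'E'
from pick import *
for p in [(311,149),(262,222)]:
    w=pt("top",np.array([235,160])+np.array(p)/2.6,.042); print((Rz(S[2]).T@(w-[S[0],S[1],0])))
if pick(-.0905,-.0315,-.14,(0,0)):
    im=snap("top","g2",(235,160,535,310),2.6)
    print(get_time())
E
```

```text
[-0.0906 -0.0302  0.042 ]
[-0.0389  0.0361  0.042 ]
hit False w 0.22068772739847684 [ 0.5836 -0.057   0.0246]
w2 0.22372858938574688
21.8
```

View pics/g2.png

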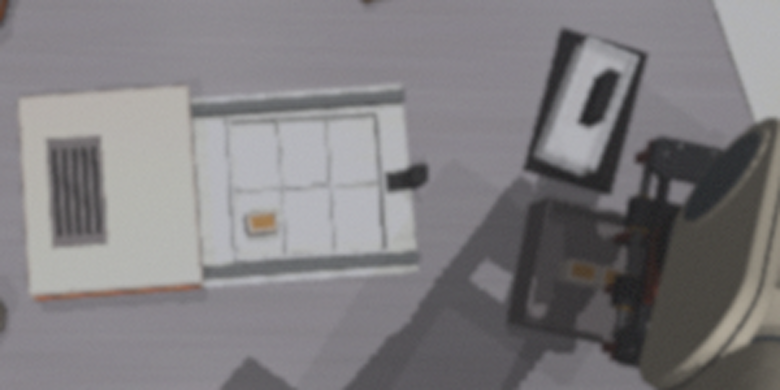

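```bash
python3 - <<'E'
from pick import *
print(pick(-.0393,.035,.05,(0,.033)))
move_pose([.60,-.30,.27],quat(down(-.37+np.pi/2)) if False else quat(down(.08)))
T=snap("wrist","h1",(130,80,450,320),2.5)
print(get_time())
E
```

```text
hit False w 0.2240863990235259 [ 0.5132 -0.0113  0.0245]
w2 0.22652628543038378
True
28.8333
```

View pics/h1.png

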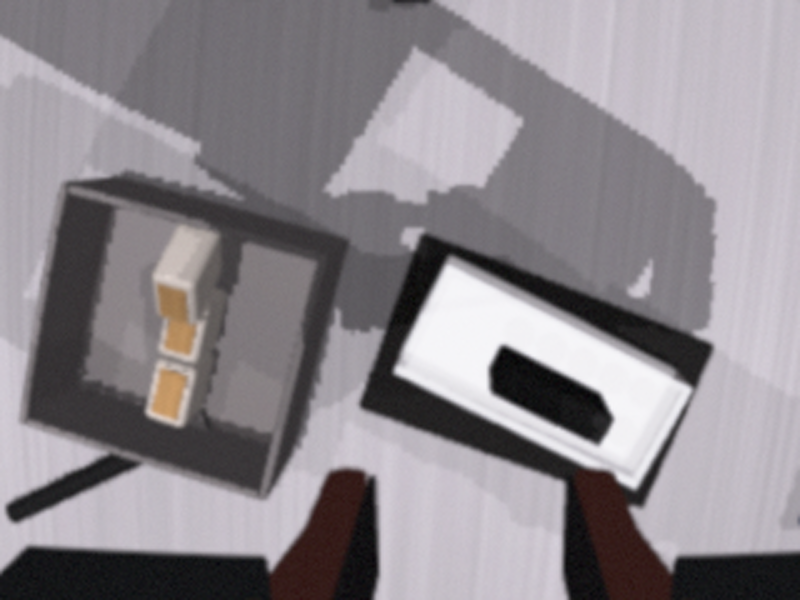

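All three cartridges are in the tub. Next is the shaker pose, using the fin blob and the edges.

```bash
python3 - <<'E'
from ov import *
T=np.load("pics/h1.npy")
o=np.array([130,80])
print("wrist fin",pt("wrist",o+np.array((552,396))/2.5,.063,T))
print("top fin",pt("top",(465.8,197.3),.063))
def V(im,off,f,cam,T,p):
    draw(im,cam,T,p,box(-.06,.06,-.026,.026,.004,.043),off,f,(255,0,0))
    draw(im,cam,T,p,box(-.025,.025,-.007,.007,.043,.083),off,f,(0,255,255))
p=(.630,-.329,-.39)
f=6;im=cv2.resize(cv2.imread("pics/h1_full.png")[165:290,270:420],None,fx=4,fy=4,interpolation=cv2.INTER_CUBIC)
V(im,np.array([270,165]),4,"wrist",T,p);cv2.imwrite("pics/h2.png",im)
im2=cv2.resize(cv2.imread("pics/g2_full.png")[165:240,430:490],None,fx=7,fy=7,interpolation=cv2.INTER_CUBIC)
V(im2,np.array([430,165]),7,"top",None,p);cv2.imwrite("pics/h3.png",im2)
E
```

```text
wrist fin [ 0.6328 -0.3273  0.063 ]
top fin [ 0.6314 -0.327   0.063 ]
```

View pics/h2.png

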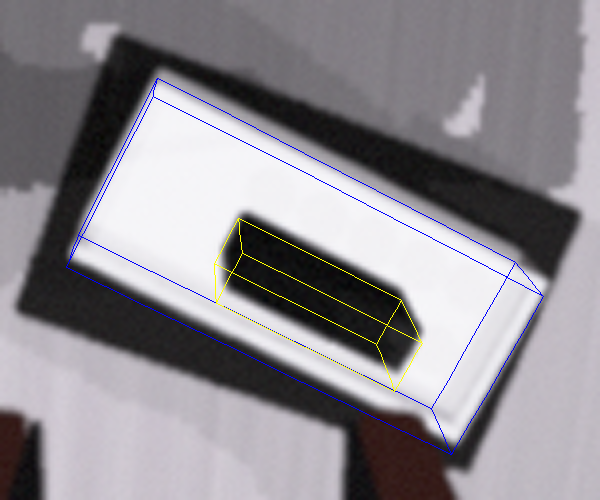

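View pics/h3.png

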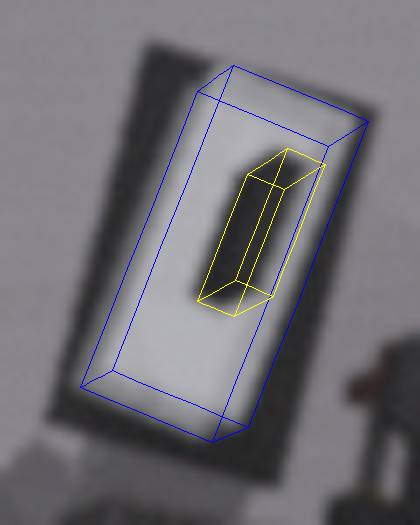

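```bash
python3 - <<'E'
from h import *
psi=-.39;q=quat(down(psi+np.pi/2))
g=[.632,-.3275]
move_pose([*g,.15],q); command_gripper(.42)
print(movel([*g,.049],q,v=.1,until_force=8))
snap("wrist","i0")
command_gripper(0.0);print(get_grip_width(),get_tcp_pos(),get_ft_force())
movel([*g,.12],q,v=.1);print(get_grip_width(),get_ft_force())
snap("wrist","i1");snap("scene","i2",(100,200,420,440),2.5);print(get_time())
E
```

```text
False
0.15935652524208574 [ 0.6322 -0.3274  0.0493] [-0.6757  1.3768  2.149 ]
0.15761645958516532 [ 0.4651  0.2993 -3.1745]
32.775
```

View pics/i1.png

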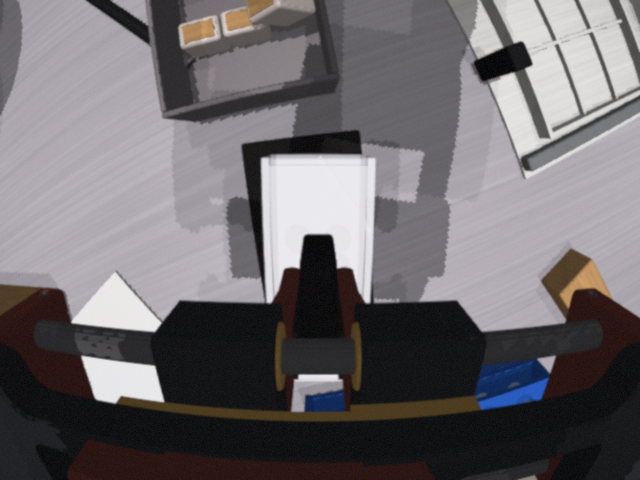

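View pics/i2.png

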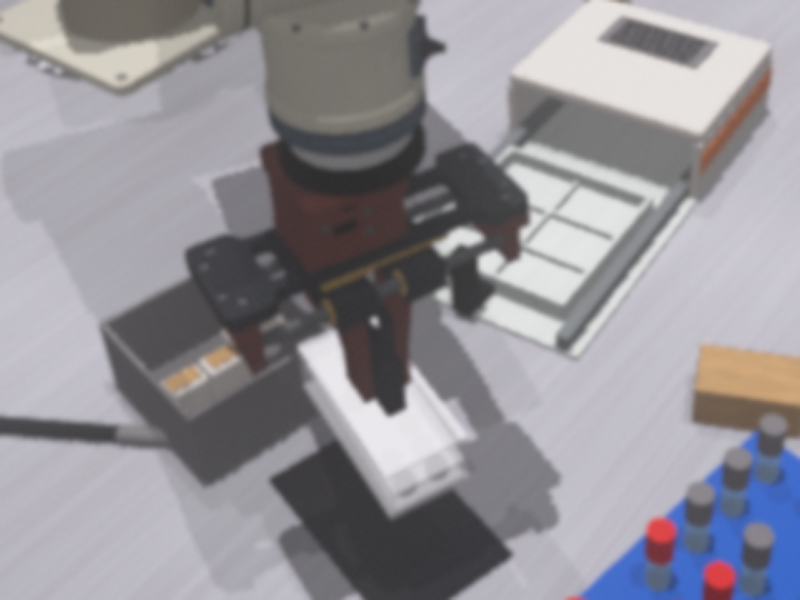

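View pics/i0.png

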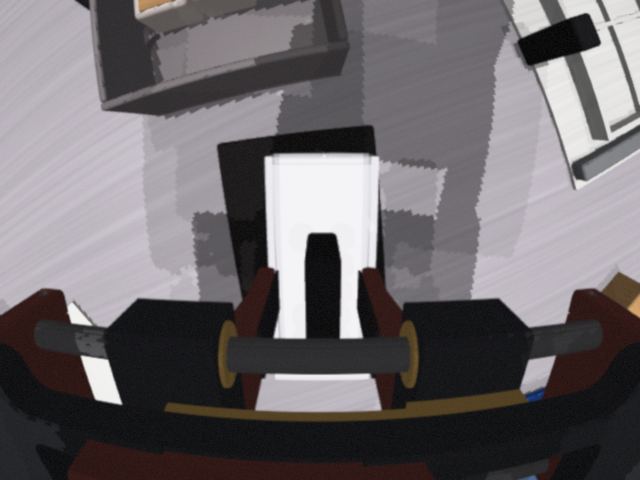

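```bash
python3 - <<'E'
from h import *
I=np.eye(4)
for n in [(263,157),(372,157),(318,157),(268,290),(372,290)]:
    o,d=ray("wrist",n,I); print(n,o+d*((.006-o[2])/d[2]))
for n in [(302,236),(333,236)]:
    o,d=ray("wrist",n,I); print(n,o+d*((-.034-o[2])/d[2]))
E
```

```text
(263, 157) [-0.0253 -0.0623  0.006 ]
(372, 157) [ 0.0245 -0.0624  0.006 ]
(318, 157) [-0.0002 -0.0621  0.006 ]
(268, 290) [-0.025   0.0028  0.006 ]
(372, 290) [0.0268 0.0028 0.006 ]
(302, 236) [-0.0059 -0.0357 -0.034 ]
(333, 236) [ 0.0053 -0.0357 -0.034 ]
```

```bash
cat > dis.py <<'E'
from h import *
PS=SA
MT=np.array([-.012,-.062,.023]);TX,TYc=-.0862,-.0015
def Rt(th,psi=PS):
    Rs=Rz(psi)@R.from_euler('y',-np.radians(th)).as_matrix()
    return np.c_[Rs[:,1],Rs[:,0],-Rs[:,2]]
def pose(m,th,psi=PS):
    M=Rt(th,psi);return np.array(m)-M@MT,quat(M)
def field(i,j,z=.05,dy=-.012,dx=0):   # i -1,0,1 along tray x ; j -1/+1 along tray y
    return np.array(st(TX+.0475*i+dx,TYc+.034*j+dy,z))
E
python3 - <<'E'
from dis import *
for i in(-1,0,1):
  for j in(-1,1):
    for th in (-15,0,25,45):
      p,q=pose(field(i,j),th);print(i,j,th,p,inverse_kinematics(list(p),q))
E
```

```text
Traceback (most recent call last):
  File "dis.py", line 1, in <module>
    from h import *
  File "h.py", line 2, in <module>
    from scipy.optimize import least_squares
AttributeError: module 'dis' has no attribute 'COMPILER_FLAG_NAMES' (consider renaming 'dis.py' since it has the same name as the standard library module named 'dis' and prevents importing that standard library module)
```

```bash
mv dis.py disp.py; python3 - <<'E'
from disp import *
for i in(-1,0,1):
  for j in(-1,1):
    for th in (-15,0,25,45):
      p,q=pose(field(i,j),th);print(i,j,th,p,inverse_kinematics(list(p),q))
E
```

```text
-1 -1 -15 [ 0.6672 -0.0815  0.0562] [-0.116   0.8023  1.3991 -0.0543  1.1977 -1.7409]
-1 -1 0 [ 0.6634 -0.0818  0.073 ] [-0.1405  0.6666  1.6063 -0.      0.8687 -1.7917]
-1 -1 25 [ 0.6479 -0.0831  0.097 ] [-0.2015  0.5171  1.938   0.4241  0.2898 -2.2358]
-1 -1 45 [ 0.6291 -0.0846  0.1101] [-0.2718  0.5255  2.1669  2.4437  0.3894  1.9764]
-1 1 -15 [ 0.5995 -0.087   0.0562] [-0.1354  0.7226  1.5731 -0.0621  1.1027 -1.7514]
-1 1 0 [ 0.5956 -0.0873  0.073 ] [-0.1653  0.5906  1.765  -0.      0.7861 -1.8165]
-1 1 25 [ 0.5802 -0.0885  0.097 ] [-0.2426  0.451   2.0791  0.6094  0.2366 -2.4616]
-1 1 45 [ 0.5613 -0.09    0.1101] [-0.3371  0.4853  2.2996  2.4673  0.4771  1.8842]
0 -1 -15 [ 0.6634 -0.0342  0.0562] [-0.0533  0.7935  1.4182 -0.0372  1.1897 -1.6861]
0 -1 0 [ 0.6596 -0.0345  0.073 ] [-0.0702  0.6572  1.6258 -0.      0.8586 -1.7214]
0 -1 25 [ 0.6441 -0.0357  0.097 ] [-0.1128  0.5067  1.9602  0.3233  0.2583 -2.0595]
0 -1 45 [ 0.6253 -0.0372  0.1101] [-0.1628  0.5168  2.1935  2.6625  0.3784  1.8468]
0 1 -15 [ 0.5957 -0.0396  0.0562] [-0.0667  0.7138  1.5924 -0.0427  1.0949 -1.6934]
0 1 
[... 187 characters left out ...]
.1101] [-0.2104  0.4773  2.3304  2.6807  0.4733  1.7784]
1 -1 -15 [0.6596 0.0132 0.0562] [ 0.0104  0.7885  1.4291 -0.0195  1.1852 -1.631 ]
1 -1 0 [0.6558 0.0129 0.073 ] [ 0.0015  0.6519  1.637  -0.      0.8527 -1.6497]
1 -1 25 [0.6403 0.0116 0.097 ] [-0.0211  0.5006  1.9731  0.1832  0.2373 -1.8411]
1 -1 45 [0.6215 0.0101 0.1101] [-0.048   0.5119  2.209   2.8893  0.3713  1.7155]
1 1 -15 [0.5918 0.0077 0.0562] [ 0.0034  0.7087  1.6035 -0.0225  1.0905 -1.6348]
1 1 0 [0.588  0.0074 0.073 ] [-0.0076  0.5751  1.7972 -0.      0.7693 -1.6588]
1 1 25 [0.5725 0.0062 0.097 ] [-0.0367  0.4329  2.1179  0.3062  0.1646 -1.9793]
1 1 45 [0.5537 0.0047 0.1101] [-0.074   0.4729  2.3486  2.8997  0.4711  1.6776]
```

```bash
sed -i 's/^PS=SA/PS=SA+np.pi/; s/dy=-.012/dy=.012/' disp.py; python3 - <<'E'
from disp import *
for i in(-1,0,1):
  for j in(-1,1):
    for th in (-15,0,25,45):
      p,q=pose(field(i,j),th);print(i,j,th,p,inverse_kinematics(list(p),q))
E
```

```text
-1 -1 -15 [ 0.514  -0.1179  0.0562] [-0.3054  0.4893  2.1037  0.3148  0.32    0.8972]
-1 -1 0 [ 0.5178 -0.1176  0.073 ] [-0.2458  0.5137  1.9254 -0.      0.7025  1.2446]
-1 -1 25 [ 0.5333 -0.1164  0.097 ] [-0.1759  0.6777  1.5984 -0.1117  1.2908  1.3686]
-1 -1 45 [ 0.5521 -0.1149  0.1101] [-0.1409  0.8675  1.3311 -0.1575  1.7143  1.3903]
-1 1 -15 [ 0.4462 -0.1234  0.0562] [-0.3712  0.4365  2.2353  0.4571  0.2588  0.6889]
-1 1 0 [ 0.45   -0.1231  0.073 ] [-0.2925  0.4471  2.0647 -0.      0.6298  1.1979]
-1 1 25 [ 0.4655 -0.1218  0.097 ] [-0.2043  0.6029  1.7563 -0.1274  1.2059  1.3572]
-1 1 45 [ 0.4844 -0.1203  0.1101] [-0.1619  0.7884  1.5099 -0.1707  1.6133  1.3904]
0 -1 -15 [ 0.5102 -0.0706  0.0562] [-0.2043  0.4768  2.1342  0.2588  0.288   1.0467]
0 -1 0 [ 0.514  -0.0703  0.073 ] [-0.1588  0.5009  1.9522 -0.      0.6885  1.3316]
0 -1 25 [ 0.5295 -0.069   0.097 ] [-0.1064  0.6665  1.6221 -0.0819  1.2836  1.4244]
0 -1 45 [ 0.5483 -0.0675  0.1101] [-0.0805  0.8571  1.3543 -0.1146  1.7081  1.4407]
0 1 -15 [ 0.4424 -0.076   0.0562] [-0.2557  0.4232  2.2701  0.4061  0.2178  0.8478]
0 1 
[... 211 characters left out ...]
 1.5332 -0.1245  1.6075  1.4408]
1 -1 -15 [ 0.5064 -0.0232  0.0562] [-0.0973  0.4686  2.1544  0.1758  0.2647  1.2292]
1 -1 0 [ 0.5102 -0.0229  0.073 ] [-0.0682  0.4925  1.9698 -0.      0.6793  1.4222]
1 -1 25 [ 0.5257 -0.0217  0.097 ] [-0.0352  0.6592  1.6375 -0.0509  1.279   1.4806]
1 -1 45 [ 0.5445 -0.0202  0.1101] [-0.019   0.8504  1.3694 -0.0709  1.7044  1.491 ]
1 1 -15 [ 0.4386 -0.0287  0.0562] [-0.1307  0.4144  2.2934  0.2983  0.1855  1.0732]
1 1 0 [ 0.4424 -0.0284  0.073 ] [-0.0909  0.4236  2.1138 -0.      0.6042  1.3995]
1 1 25 [ 0.4579 -0.0271  0.097 ] [-0.0485  0.5835  1.7973 -0.0584  1.1945  1.4754]
1 1 45 [ 0.4767 -0.0256  0.1101] [-0.0287  0.7716  1.5484 -0.0771  1.6039  1.4909]
```

```bash
python3 - <<'E'
from disp import *
a=np.array([.6322,-.3274,.16]);b,qb=pose(field(0,-1,.13),0)
p1=SA-np.pi
movel(list(a),None,v=.12)
for k in (.33,.66,1):
    psi=-.39+(p1+.39)*k
    p=a+(b-a)*k
    movel(list(p),quat(Rt(0,psi)),v=.1)
print(get_time(),get_joint_pos(),get_grip_width())
snap("wrist","j1")
E
```

```text
36.5333 [-0.1593  0.3672  1.9148 -0.0001  0.8591  1.3301] 0.1545368112291307
```

View pics/j1.png

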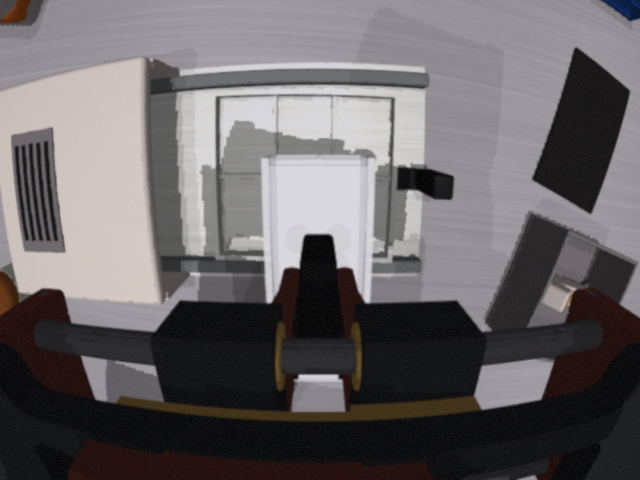

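```bash
cat >> disp.py <<'E'
def go(m,th,v=.1):
    p,q=pose(m,th);movel(list(p),q,v=v)
def shake(m,th,n=2,amp=.004,v=.12):
    ax=np.array(st(0,1,0))-np.array(st(0,0,0))
    for k in range(n):
        go(np.array(m)+amp*ax,th,v);go(np.array(m)-amp*ax,th,v)
    go(m,th,v)
def look(n): return snap("wrist",n,(180,40,460,300),2.2)
E
python3 - <<'E'
from disp import *
m=field(0,-1);t=get_time()
go(m,0); go(m,18);print(get_time()-t);look("k1")
shake(m,18);print(get_time()-t);look("k2")
E
```

```text
1.466699999999996
2.7667
```

View pics/k1.png

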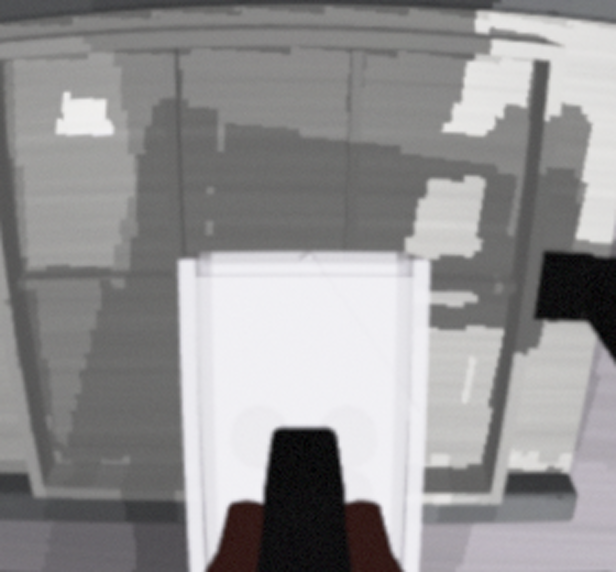

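View pics/k2.png

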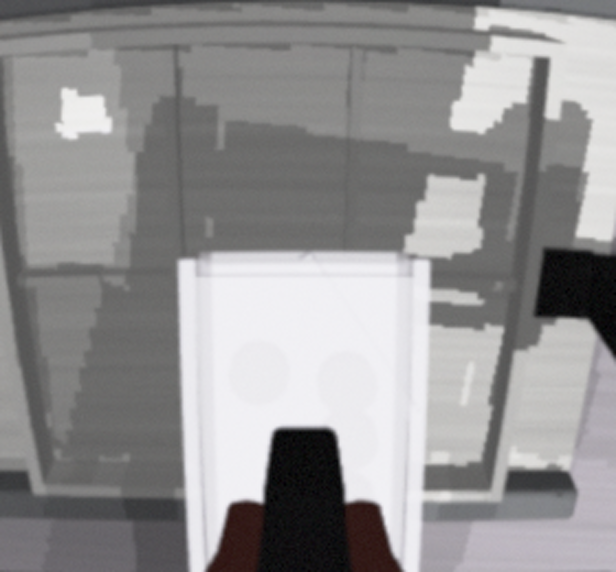

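```bash
python3 - <<'E'
from disp import *
m=field(0,-1)
go(m,22);shake(m,22,1);look("k3");shake(m,22,1);look("k4");print(get_time())
a=cv2.imread("pics/k3.png");b=cv2.imread("pics/k4.png");cv2.imwrite("pics/k34.png",cv2.resize(np.hstack([a[:520,150:480],b[:520,150:480]]),None,fx=1.1,fy=1.1))
E
```

```text
41.25
```

View pics/k34.png

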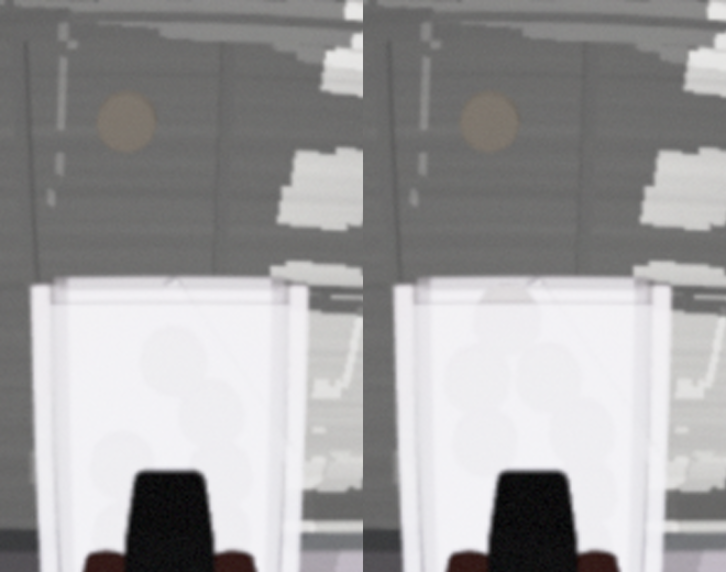

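The first tablet is in field (0,-1) at about (125,122), and the next one sits in the mouth. I'll level off slightly and move to field (1,-1).

```bash
cat >> disp.py <<'E'
def pair(a,b,o):
    A=cv2.imread(f"pics/{a}.png");B=cv2.imread(f"pics/{b}.png");cv2.imwrite(f"pics/{o}.png",cv2.resize(np.hstack([A,B]),None,fx=.64,fy=.64))
E
python3 - <<'E'
from disp import *
m=field(0,-1);n=field(1,-1)
go(m,8);go(n,8,.08);go(n,22);look("l1");shake(n,22,1);look("l2");print(get_time())
pair("l1","l2","l12")
E
```

```text
43.6833
```

View pics/l12.png

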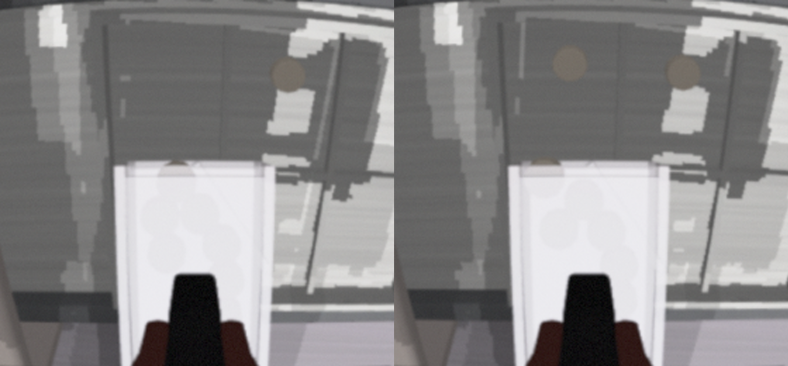

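```bash
python3 - <<'E'
from disp import *
m=field(1,-1);n=field(1,1)
go(m,3);go(n,3,.08);look("m0");go(n,22);look("m1");shake(n,22,1);look("m2");print(get_time())
pair("m1","m2","m12")
E
```

```text
46.6417
```

View pics/m12.png

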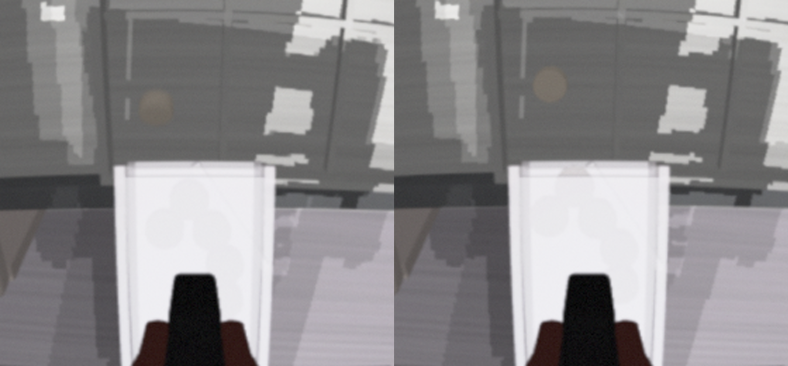

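```bash
python3 - <<'E'
from disp import *
m=field(1,1);n=field(0,1)
go(m,5);go(n,5,.08);go(n,22);look("n1");shake(n,22,1);look("n2");print(get_time())
pair("n1","n2","n12")
E
```

```text
49.1917
```

View pics/n12.png

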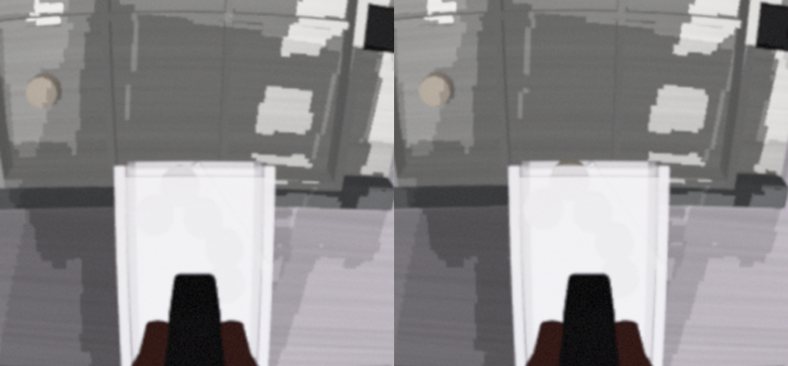

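```bash
python3 - <<'E'
from disp import *
n=field(0,1)
shake(n,22,1);look("o1");print(get_time())
E
```

```text
49.9917
```

View pics/o1.png

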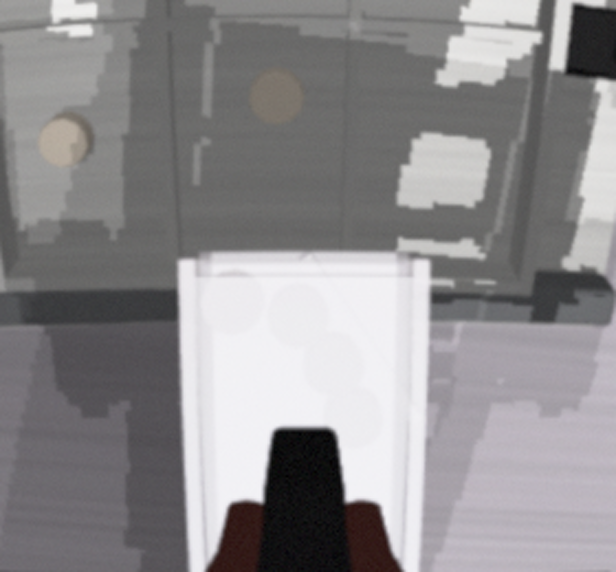

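```bash
python3 - <<'E'
from disp import *
m=field(0,1);n=field(-1,1,dx=.005)
go(m,5);go(n,5,.08);go(n,22);shake(n,22,1);look("p1");shake(n,22,1);look("p2");print(get_time())
pair("p1","p2","p12")
E
```

```text
53.225
```

View pics/p12.png

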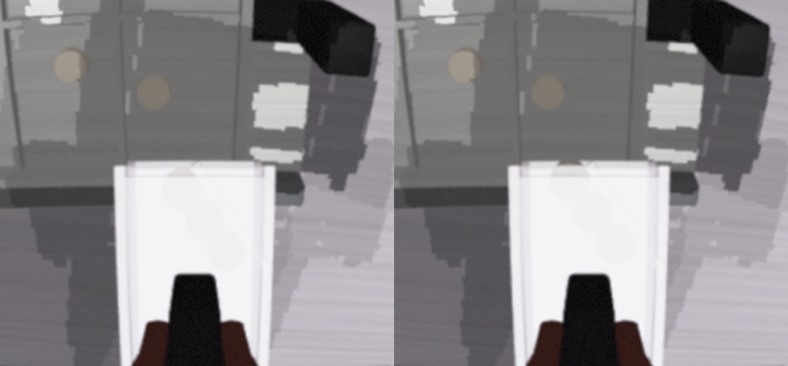

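```bash
python3 - <<'E'
from disp import *
m=field(-1,1,dx=.005);n=field(-1,-1,dx=.006)
go(m,2);look("q0");go(n,2,.06);go(n,22);look("q1");shake(n,22,1);look("q2");print(get_time(),get_ft_force())
pair("q1","q2","q12")
E
```

```text
56.4833 [ 0.7264  0.0261 -1.8322]
```

View pics/q12.png

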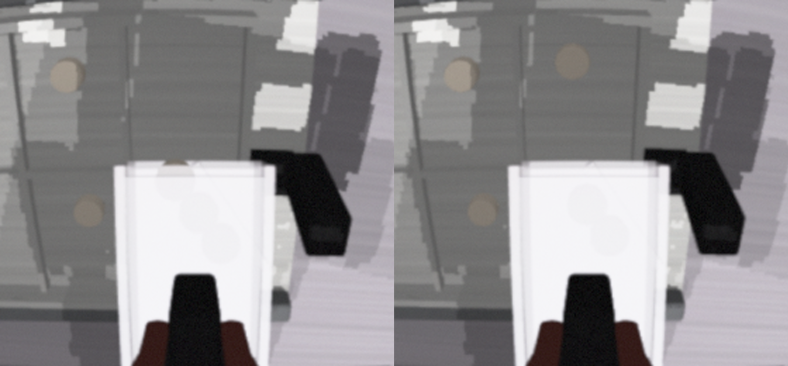

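All six fields now have a tablet. I'll put the rest into different fields.

```bash
python3 - <<'E'
from disp import *
m=field(-1,-1,dx=.006);n=field(0,-1)
go(m,5);go(n,5,.08);go(n,22);shake(n,22,1);look("r1");print(get_time())
if 1:
    shake(n,22,1);look("r2");print(get_time())
pair("r1","r2","r12")
E
```

```text
58.9083
59.7083
```

View pics/r12.png

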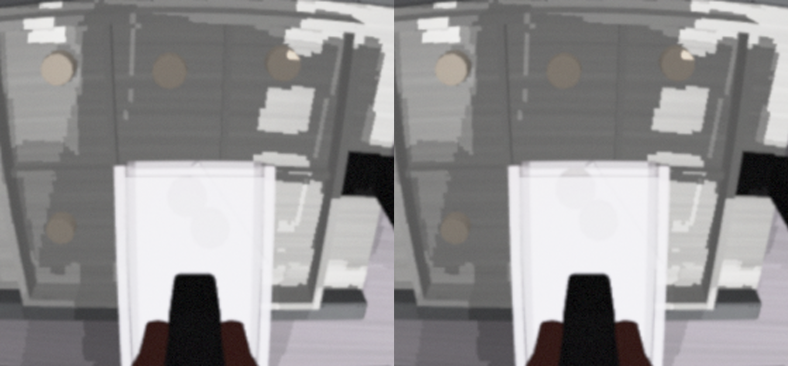

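```bash
python3 - <<'E'
from disp import *
n=field(0,-1,dx=.010)
go(n,22);shake(n,22,1);look("s1");print(get_time())
E
```

```text
60.7583
```

View pics/s1.png

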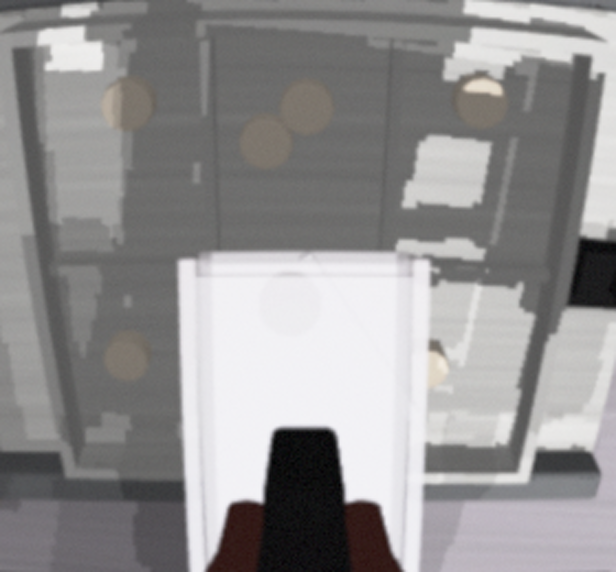

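```bash
python3 - <<'E'
from disp import *
m=field(0,-1,dx=.010);n=field(1,1,dx=-.010)
go(m,3);go(n,3,.08);go(n,22);shake(n,22,1);look("t1");shake(n,22,1);look("t2");print(get_time())
pair("t1","t2","t12")
E
```

```text
64.475
```

View pics/t12.png

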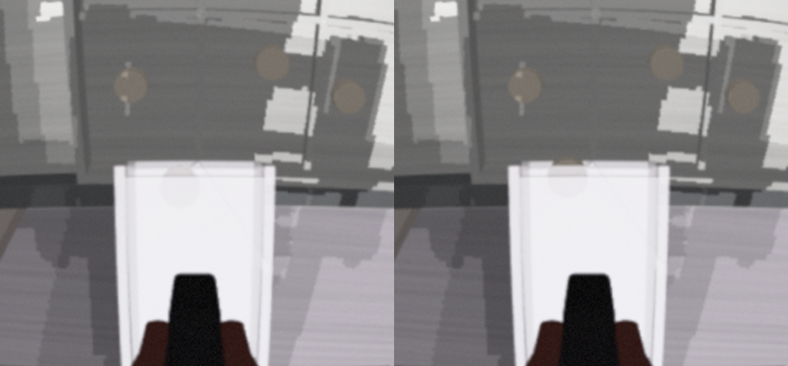

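```bash
python3 - <<'E'
from disp import *
n=field(1,1,dx=-.010)
shake(n,22,1);look("u1");shake(n,24,2);look("u2");print(get_time())
pair("u1","u2","u12")
E
```

```text
66.575
```

View pics/u12.png

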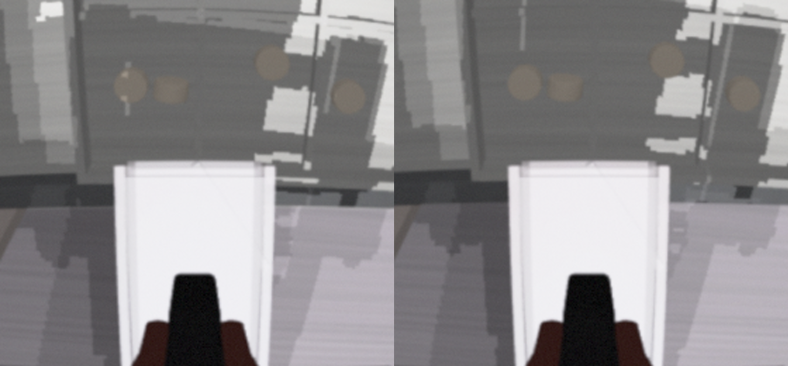

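Eight tablets are out. To check that none is left hidden under the fin, I'll dip steeper over (0,1).

```bash
python3 - <<'E'
from disp import *
m=field(1,1,dx=-.010);n=field(0,1,z=.055,dx=.008)
go(m,5);go(n,5,.1);go(n,35);shake(n,35,3,amp=.005,v=.15);look("v1");go(n,-5);go(n,38);shake(n,38,2,v=.15);look("v2");print(get_time())
pair("v1","v2","v12")
E
```

```text
73.4
```

View pics/v12.png

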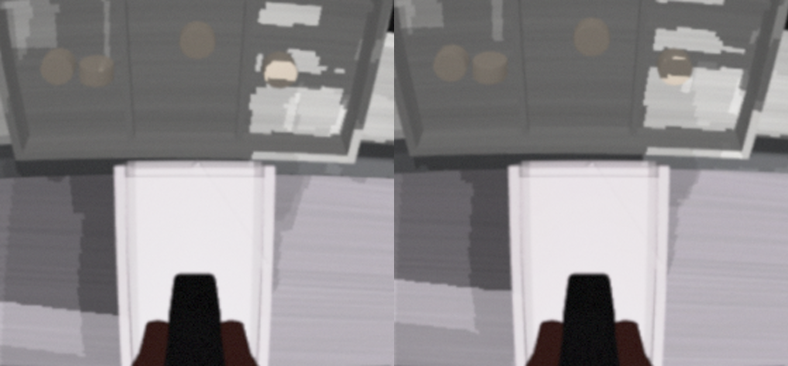

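```bash
python3 - <<'E'
from disp import *
n=field(0,1,z=.055,dx=.008)
go(n,0,.15);T=look("w0")
n2=n.copy();n2[2]=.14;go(n2,0,.2)
snap("top","w1",(420,165,520,265),6)
b=np.array(get_tcp_pos());p1=SA-np.pi
c=Rz(-.28)@np.array([.002,0,0]);a=np.array([.6305+c[0],-.3337+c[1],.16])
for k in (.33,.66,1):
    psi=p1+(-.28-p1)*k;p=b+(a-b)*k
    movel(list(p),quat(Rt(0,psi)),v=.15)
snap("wrist","w2");print(get_time(),get_joint_pos())
E
```

```text
78.2583 [-0.5023  0.6196  1.4531  0.0001  1.0694 -1.7924]
```

View pics/w2.png

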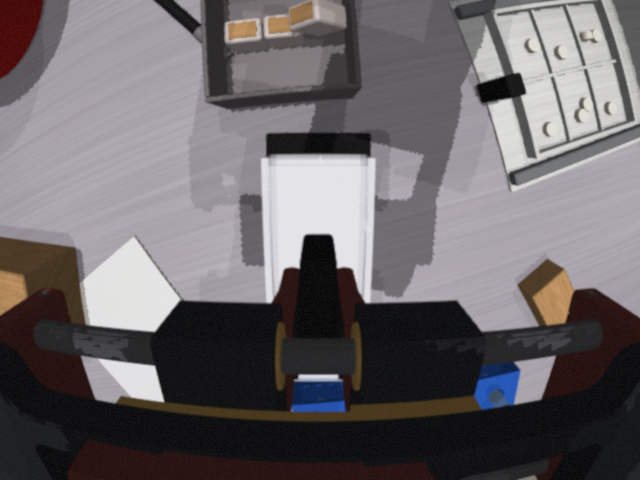

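View pics/w1.png

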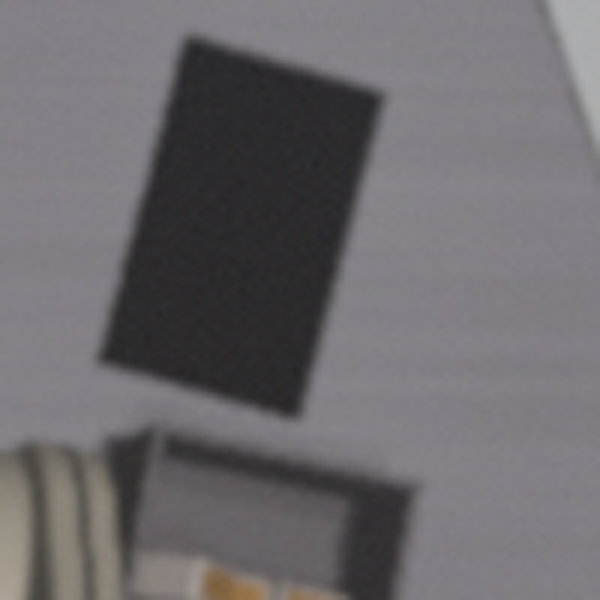

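```bash
python3 - <<'E'
from disp import *
o=np.array([420,165]);px=o+np.array([(187,37),(384,97),(298,417),(100,362)])/6-.4
m=fit("top",[(.075,.045,.004),(.075,-.045,.004),(-.075,-.045,.004),(-.075,.045,.004)],px,x0=(.63,-.33,-.28));print(m)
T=np.load("pics/w2.npy")
# mat front edge corners seen in wrist view
print([Rz(-.28).T@(pt("wrist",p,.004,T)-[.6305,-.3337,0]) for p in [(267,134),(370,134)]])
E
```

```text
(array([ 0.6301, -0.3323, -0.2787]), np.float64(0.5913049658811648), array([[-0.1696, -0.5838],
       [ 0.4716, -0.7452],
       [ 0.3047,  1.0731],
       [-0.5996,  0.2139]]))
[array([-0.0738, -0.0431,  0.004 ]), array([-0.0738,  0.0449,  0.004 ])]
```

```bash
python3 - <<'E'
from disp import *
q=quat(Rt(0,-.28));c=Rz(-.28)@np.array([.002,0,0]);a=[.6306+c[0],-.3332+c[1]]
movel([*a,.07],q,v=.12)
print(movel([*a,.0475],q,v=.03,until_force=3),get_tcp_pos(),get_ft_force())
command_gripper(.42)
movel([*a,.15],q,v=.15)
T=snap("wrist","x1",(180,80,460,300),2.5)
move_pose(st(-.2,0,.15),quat(down(SA)))
snap("wrist","x3");snap("top","x2",(235,130,535,330),2.6);print(get_time())
E
```

```text
True [ 0.6322 -0.3336  0.0492] [0.1776 0.1086 3.9138]
82.6167
```

View pics/x1.png

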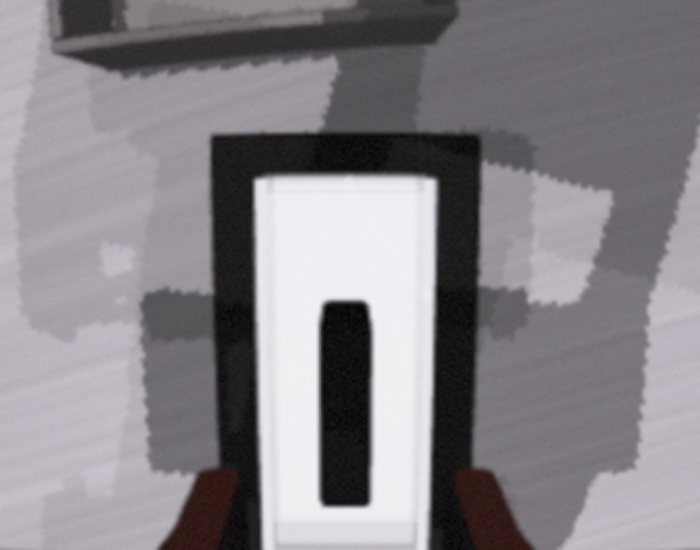

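View pics/x3.png

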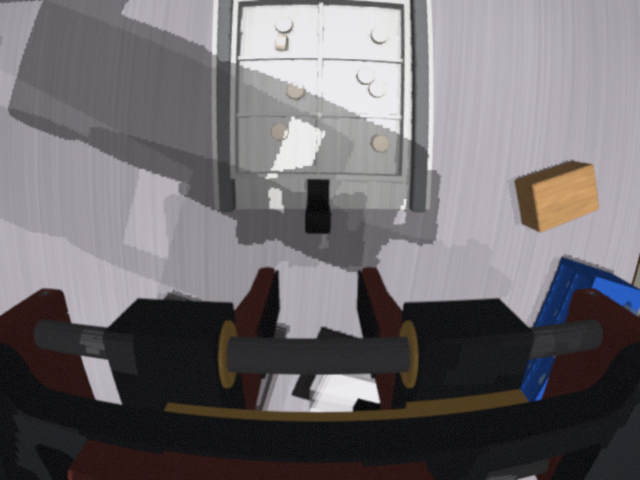

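View pics/x2.png

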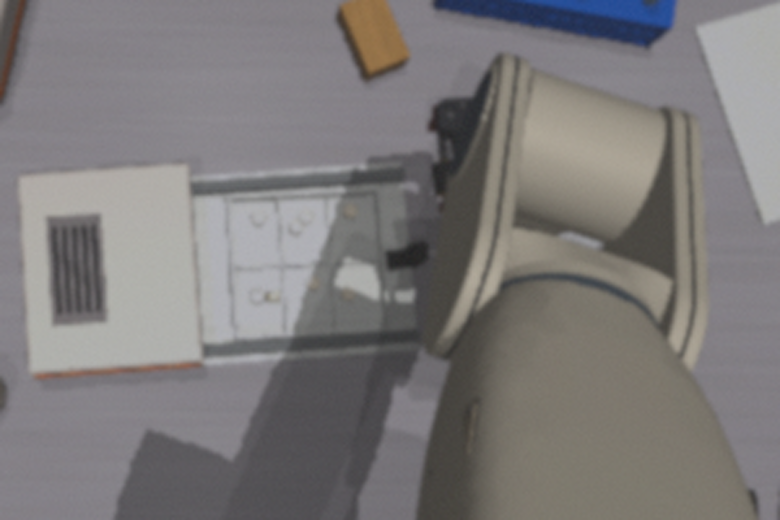

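The shaker is centred on its mat. All eight tablets are in the tray, at least one in each field, with one standing on edge at (281,43). Now I'll push the tray home.

```bash
python3 - <<'E'
from h import *
q=quat(down(SA))
movel(st(-.188,0,.10),q)
print(movel(st(-.188,0,.036),q,v=.08,until_force=8))
command_gripper(0.0);print(get_grip_width(),get_ft_force())
print(movel(st(-.03,0,.036),q,v=.06,until_force=20),get_ft_force())
r=movel(st(-.002,0,.036),q,v=.02,until_force=8)
p=np.array(get_tcp_pos());print(r,Rz(S[2]).T@(p-[S[0],S[1],0]),get_ft_force(),get_grip_width())
snap("top","y1",(235,160,435,310),4);print(get_time())
E
```

```text
False
0.20302126045425783 [-0.4336 -0.0082  2.4403]
False [ 0.3055 -6.388   6.9039]
True [-0.0082 -0.0012  0.0364] [ 1.5147 -1.2631  2.6666] 0.20165885771089645
88.3833
```

View pics/y1.png

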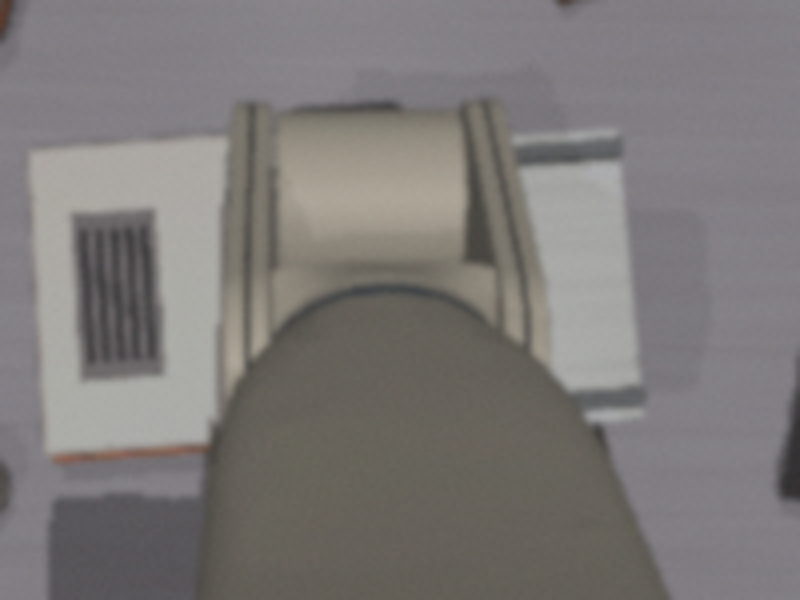

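```bash
python3 - <<'E'
from h import *
q=quat(down(SA))
L=lambda:Rz(S[2]).T@(np.array(get_tcp_pos())-[S[0],S[1],0])
print(movel(st(.002,0,.036),q,v=.015,until_force=15),L(),get_ft_force())
command_gripper(.4);print(L(),get_ft_force())
movel(st(-.008,0,.14),q,v=.15)
move_pose(st(-.12,0,.16),q)
snap("wrist","z1");
move_pose([.40,-.45,.3],quat(down(0.)))
snap("top","z2",(200,130,520,330),2.5);snap("scene","z3");print(get_time())
E
```

```text
True [-0.0081 -0.0014  0.0364] [ 1.3819 -2.7122  3.4979]
[-0.0081 -0.0016  0.0364] [-0.6268 -0.8652  0.8682]
92.2583
```

View pics/z1.png

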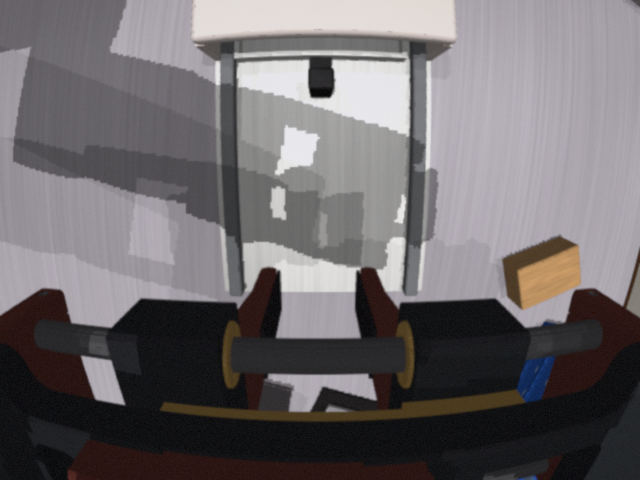

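View pics/z2.png

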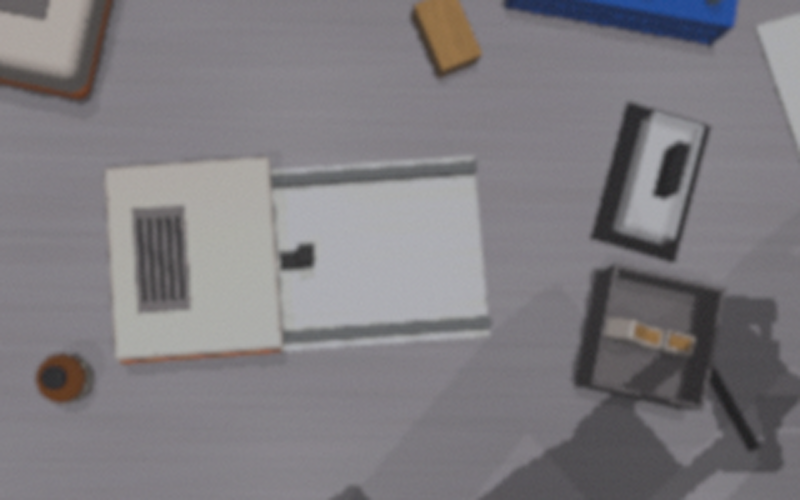

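View pics/z3.png

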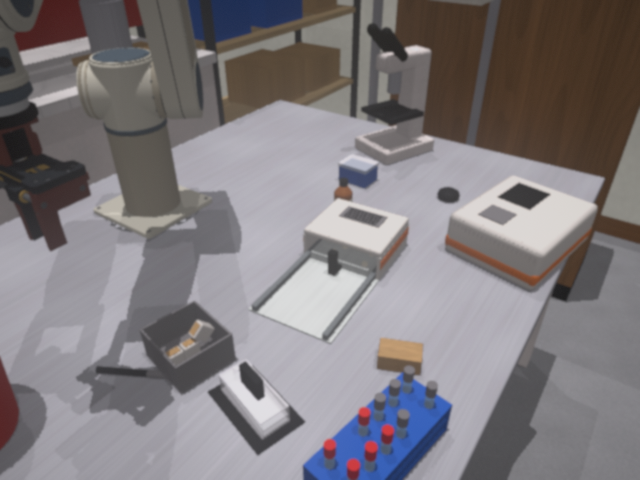

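```bash
python3 - <<'E'
from station import *
job_done();print(get_time())
E
```

```text
the job is handed in; nothing more can be done
the job is handed in; nothing more can be done
```

The job is done and handed in at about 92 s on the robot clock.

- **Tray and cartridges:** I drew the tray clear of the hood, to about station x = -86 mm, and put the three cartridges from it into the tub. The last pictures show all three in the tub.
- **Tablets:** I counted eight tablets, with at least one in each field. Two fields got two each, and one of those tablets is standing on edge. Steeper dips to 38° brought no more out, and the shaker looked empty.
- **Shaker:** It stands upright in the middle of its mat, checked in the wrist view after release.
- **Tray home:** The tray went in until it hit the stop. The handle ended about 1 mm from its calculated home position, and a second 15 N push did not move it. The tablets are out of sight under the hood, but all eight were in the tray before the push and none lies outside it.
- **Other checks:** I never went near the bottle or the tip box, and they look untouched. No check failed. The camera position estimates differed by about 2 mm, which matches the stated calibration.

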